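# Clip the travel stop onto the microscope boom

## Robot

A 7-joint arm with a two-finger parallel gripper is mounted at the origin on the work surface. World frame = base frame: x ahead of the robot, y to its left, z up, the work surface at z = 0. Lengths are in m, angles in degrees, forces in N, time in s.
With the tool pointing down it reaches from about 0.425 to 0.875 m from the base axis. Payload 4.7 kg.
Tool frame: the origin (TCP) lies at the very end of the fingers, on their centre line; the grasp point (between the pads) lies env.grip_point_offset behind it (env.grip_point_offset is the distance from the TCP to the grasp point, in m); z points along the fingers, y is the direction in which the jaws open and shut (so a half turn about z gives the same grasp; the last joint's range is limited). The gripper opens to 87 mm and grips with 3 to 60 N. Pads are 19 mm wide; open, the fingers measure 117 mm over their backs; the gripper's body (75 mm by 190 mm) begins 51 mm behind the grasp point.
Start: joints at [-73.619, 18.392, -4.016, 83.108, 1.295, 78.541, -3.26], TCP at [0.175, 0.626, 0.223] pointing down, gripper open.
Joint ranges: [-163.93, 163.93], [-17.29, 119.83], [-79.2, 71.16], [3.27, 140.29], [-89.18, 269.18], [5.43, 117.66], [-154.24, 154.24]. Speed limits (degrees/s): [147.25, 147.25, 180, 180, 180, 180, 180].

## Interface

Orientations are given as [roll, pitch, yaw] about the fixed x, y, z axes, in that order (R = Rz(yaw) Ry(pitch) Rx(roll)).
In Python, from cell import env gives the robot as it stands.
- The arm moves only by the tool send_rows, never from a script. Its argument "plan" is a list of rows, each a list of 7 numbers: the finger opening in mm, from 0 to 87, then the shift along the tool's x, y, z in mm, then the turn, a rotation vector about the tool's x, y, z in rad. A call has 1 to 12 rows; each row shifts and turns the commanded pose from where the row before left it, along the tool's axes as they then stand; what a row does not reach is not made up. A row lasts 1/10 s, in which the tool goes at most 50 mm and 8.59 degrees, less where a joint would pass 70% of its speed; a pose out of reach is approached as far as the arm can. A call is refused whole if a number of a shift passes 50 or a number of a turn 0.15, either way. A call with a gripper value outside its range is refused whole. The fingers move at their own pace and stop on an object; "grip_force" is the grip in N (left out, the last holds). Time passes only in rows, so rows that do not move let the fingers close. It gives the time, the measured TCP pose, the force and the opening at its end, in the units of the state.
- env.get_obs(): the state, without advancing time (a new reading comes with each control period).
- env.read_camera(name): name is "scene" or "top" or "wrist"; returns the picture (400x640x3 uint8, red, green, blue); there is no depth.
- env.get_calibration(name): a dict with "fx", "fy", "cx", "cy" (pixels), "k1" (the pictures are not rectified: a ray, as slopes to the right and down, at radius r is drawn at 1 + k1 r^2 times it, then the intrinsics apply), "extrinsics" (4x4, takes a point from camera to world coordinates). Camera axes: x right, y down, z forward; pixel columns grow to the right and rows downward; lengths in m; the calibration is good to about 2 mm. A picture is of the moment at which its call begins: read the wrist's pose just before it. get_calibration takes no time and is no camera call; for the wrist camera it gives the pose at the moment of the call.
- env.sign_off(): hands the job in, once; it reports no verdict.
Trained networks look in the newest picture that a camera, given by its name, has taken for a name from the list of things; names that differ only in an ending like _2 or _b are one class to them, and where a whole thing is asked for, a point or a joint stands for the part that bears it (a point fixed in the world has none). Each returns a list of dicts, best first, with "confidence" (0 to 1); they miss things now and then, are a little off and sometimes report something else, mostly with a low value. They report only what shows in the picture. A call takes as long as a camera call. They do not tell look-alikes from the thing itself.
- env.regions_of(camera, query): "region" (400x640 bool, what is visible of it) and "rect" ([left, top, right, bottom] in pixels, round what is visible of it).
The state is a dict: "time_s": time; "qpos": joint angles; "joint_velocities": joint speeds; "effort": joint torques, N m; "tool_pos": TCP position; "tool_rot": TCP orientation; "force": force on the tool from outside, world axes, zero at the start; "wrist_torque": the same for the moment, N m; "grip_width": finger opening in m.
Only numpy, scipy, OpenCV 4.12 (cv2) and the standard library are available. Lean on these libraries where they do the work, as an engineer would, in place of code of your own. Each camera call takes 0.05 s, during which the arm holds its last target. There are 200 camera calls.

## Task

Take the black C-shaped stop clip that stands on the white foam sheet by its tab and push it slowly, gap first, down onto the free stretch of the horizontal boom bar, well clear of the microscope's clamp, until it has sprung fully over the bar. Then slide it along the bar and press it lightly against the clamp for a moment, never forcing the clip or ramming the microscope, and let go so that it stays snapped on the bar, tab up, touching the clamp. Leave the carton, the spare eyepiece, the dust cap and the hex key where they are.

Things in the scene. Friction and masses are not known exactly. Their poses are not given: they have to be found in the camera images.
- clip_tab (a point): Centre of the flat upright tab on top of the clip: 12 mm thick along clip x (grasp across this), 24 mm along clip y, 40 mm tall, from 20 mm below to 20 mm above this point, with a 14 mm thick rim on top. The clip's shoulders, 34 mm wide, begin 19 mm below the point. The point is 54.5 mm above the feet. Axes as the clip; z up.
- clip_bore (a point): Centre of the clip's bore, 38 mm straight below clip_tab; the bore runs 12 mm each way along clip y and fits the 18 mm bar. Below it two sprung jaws close the gap to 12 mm; their feet flare to guide a bar up to 4 mm off centre. They meet the bar with the bore 16 mm above it, resist with 6 to 11 N, then snap over and pull the bore down onto the bar. Sliding along the bar drags with 1 to 5 N.
- clip: Black nylon C-shaped stop clip (about 60 g) standing on the foam on its two spread feet, gap down, tab up; 76 mm tall, 35 mm wide over the feet (x), 24 mm long (y, along its bore). Origin between the feet at their underside. Turned half round it is the same. Bar and clamp are rigid: press the clip on them with less than 20 N.
- stand: White-based boom stand, fixed. Origin on the table, y along the bar towards its free end, z up. The polished steel bar, 18 mm in diameter, is level, its axis 240 mm above the table and above the origin; post (282 mm tall) and base stand at y = -350 mm.
- bar_mid (a point): Point on the bar's axis, 100 mm short of its end cap; axes as the stand.
- bar_end (a point): Point on the bar's axis at the inner face of the black end cap (34 mm in diameter, 18 mm long) on the free end; axes as the stand. The bar is free from here to the clamp.
- head: White stereo microscope, fixed, hanging from the bar by its clamp. Origin on the table below the middle of the clamp, axes as the stand. The clamp is a block 60 mm long on the bar and 56 mm across, its top 14 mm above the bar's axis; the eyepieces lean away to +x and stay lower than 35 mm above the bar's axis.
- clamp_face (a point): Point on the bar's axis in the flat face of the clamp that looks along +y to the free end (30 mm from the head's origin). With the clip against it, clip_bore is 12 mm from this point. A light press here is about 6 N.
- foam: White foam sheet 240 x 220 x 8 mm, fixed, origin under its centre; its top is 8 mm above the table.
- hexkey: Bystander: steel L-shaped hex key, 80 x 22 mm, 6 mm thick, lying on the foam.
- carton: Bystander: white carton 55 x 55 x 85 mm tall, origin under its centre.
- eyepiece: Bystander: black spare eyepiece, 42 mm in diameter, 54 mm tall, standing; origin under its centre.
- cap: Bystander: black round dust cap, 48 mm in diameter, 14 mm tall; origin under its centre.
Not all that is in view belongs to the job. What is shaped like the clip but purple or yellow is not meant.

How it is judged:
By the outcome, as a careful person would: the job done as asked, in the order asked, and still so for the second after the job is handed in, with the robot touching nothing.
It also fails if it takes over 69 s, if anything falls off the work surface, if the arm or the gripper's body presses on something with over 40 N, if the wrist force passes 120 N, or if a joint passes its speed limit or range.

## Working session

There is one attempt and no reset: what is moved stays moved. The work goes in short steps, Python scripts to look and compute and a tool call to move; the robot and the scene stay as the last step left them, time stands still between calls to the robot, and variables do not carry over. Pictures are saved under pics/ and viewed, about 8 in all and at most 12, crops included, and the job is handed in when it is done.

Besides the shell and the picture viewer there is one more tool, called as name(argument=value, ...) on one line, values as JSON. send_rows: Moves the arm, as the interface text tells. Its arguments: {"type":"object","properties":{"plan":{"type":"array"},"grip_force":{"type":"number"}},"required":["plan"]}

```bash
ls; mkdir -p pics; python3 - <<'E'
from cell import env
import cv2,numpy as np
print(env.get_obs(), env.grip_point_offset)
for c in ['scene','top']:
    im=env.read_camera(c); cv2.imwrite(f'pics/{c}0.png',im[:,:,::-1])
    k=env.get_calibration(c); print(c,{a:np.round(b,4).tolist() for a,b in k.items()})
    for q in ['clip','clip_tab','stand','bar_end','head','foam','hexkey','carton','eyepiece','cap']:
        print(q,[(np.round(r['rect']).astype(int).tolist(),round(r['confidence'],2)) for r in env.regions_of(c,q)])
E
```

```text
pics
{'time_s': 0.0, 'qpos': array([-73.61907916,  18.44022007,  -4.01498394,  83.17491681,
         1.29577147,  78.54095861,  -3.25823337]), 'joint_velocities': array([-0.0457904 , -0.04011923, -0.06705795, -0.04801054,  0.00768626,
       -0.05108128, -0.07123755]), 'effort': array([ 1.91862350e-04, -4.91281843e+01, -4.03685309e-01, -3.12534535e+01,
       -6.39386033e-02,  4.36688215e-02,  1.53227193e-04]), 'tool_pos': array([0.1744139 , 0.6255856 , 0.22144817]), 'tool_rot': array([-1.79889189e+02,  6.68174791e-03,  1.64430237e+02]), 'force': array([-0.69624145, -0.29782506, -0.49407807]), 'wrist_torque': array([-3.55002073e-02,  2.31229848e-05,  4.99730102e-03]), 'grip_width': 0.08711505446007932} 0.0187
scene {'fx': 447.4902, 'fy': 447.4902, 'cx': 320.7104, 'cy': 203.5141, 'k1': -0.1276, 'extrinsics': [[0.8568, 0.3721, -0.357, 0.8407], [0.5154, -0.5965, 0.6152, -0.5088], [0.016, -0.7112, -0.7028, 0.8926], [0.0, 0.0, 0.0, 1.0]]}
clip [([346, 185, 361, 212], 0.79), ([279, 209, 294, 237], 0.49)]
clip_tab [([282, 176, 292, 201], 0.78), ([345, 185, 360, 213], 0.72), ([277, 208, 293,
[... 361 characters left out ...]
.4)]
cap [([267, 264, 286, 284], 0.85)]
top {'fx': 379.0996, 'fy': 379.0996, 'cx': 317.8354, 'cy': 195.7095, 'k1': -0.056, 'extrinsics': [[0.0543, -0.9782, 0.2005, 0.307], [-0.9985, -0.0532, 0.0111, 0.1342], [-0.0002, -0.2008, -0.9796, 1.0014], [0.0, 0.0, 0.0, 1.0]]}
clip [([270, 267, 279, 283], 0.73), ([249, 195, 264, 213], 0.63)]
clip_tab [([250, 193, 264, 213], 0.45)]
stand [([302, 113, 565, 210], 0.67)]
bar_end [([300, 107, 564, 212], 0.93), ([250, 197, 266, 213], 0.6)]
head [([398, 79, 470, 168], 0.58)]
foam [([202, 156, 298, 254], 0.61)]
hexkey [([213, 194, 225, 226], 0.48)]
carton [([318, 207, 338, 234], 0.91)]
eyepiece [([409, 219, 428, 238], 0.83)]
cap [([357, 221, 377, 238], 0.79)]
```

```bash
python3 - <<'E'
import cv2
a=cv2.imread('pics/scene0.png');b=cv2.imread('pics/top0.png')
c=cv2.resize(a[165:400,200:430],None,fx=2.5,fy=2.5,interpolation=cv2.INTER_CUBIC)
cv2.imwrite('pics/scene0c.png',c)
c=cv2.resize(b[70:290,190:580],None,fx=2,fy=2,interpolation=cv2.INTER_CUBIC)
cv2.imwrite('pics/top0c.png',c)
E
```

```text
(no output)
```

View pics/scene0c.png

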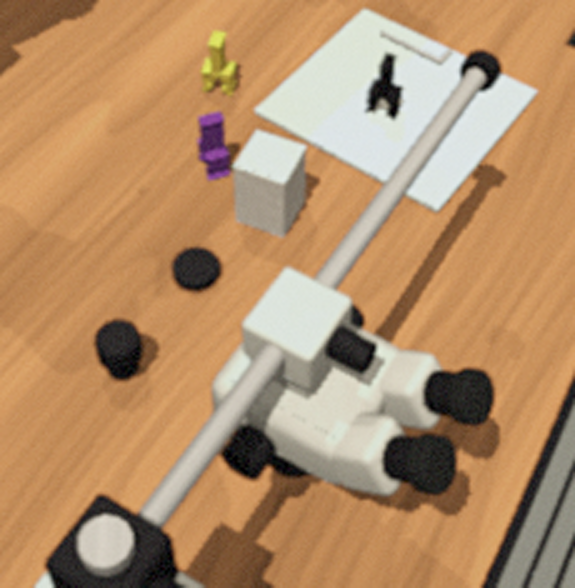

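View pics/top0c.png

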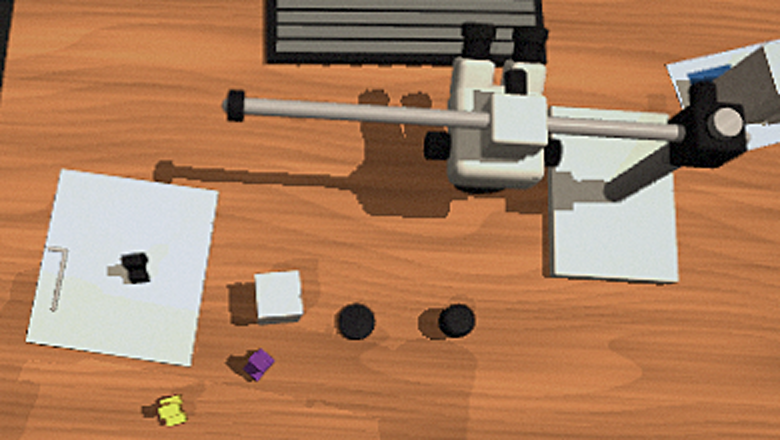

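The arm is out of both crops. The black clip stands on the foam at about (257,203) in the top picture. The bar runs from its cap at about (308,122) to the clamp at about (435,130). The purple and yellow look-alikes are off the foam. Next I'll turn these into positions.

```bash
cat > h.py <<'E'
from cell import env
import cv2,numpy as np
from scipy.spatial.transform import Rotation as R
def cal(n):
    k=env.get_calibration(n)
    return np.array([[k['fx'],0,k['cx']],[0,k['fy'],k['cy']],[0,0,1]]),np.array([k['k1'],0,0,0]),np.array(k['extrinsics'])
def ray(c,uv):
    K,d,E=c; p=cv2.undistortPoints(np.array(uv,float).reshape(-1,1,2),K,d,None,None,None) if 0 else cv2.undistortPoints(np.array(uv,float).reshape(-1,1,2),K,d)
    p=p.reshape(-1,2); v=np.c_[p,np.ones(len(p))]@E[:3,:3].T
    return E[:3,3],v
def onz(c,uv,z):
    o,v=ray(c,uv); return o+v*((z-o[2])/v[:,2])[:,None]
def proj(c,P):
    K,d,E=c; T=np.linalg.inv(E); return cv2.projectPoints(np.array(P,float).reshape(-1,1,3),T[:3,:3],T[:3,3],K,d)[0].reshape(-1,2)
def pose():
    o=env.get_obs(); return np.array(o['tool_pos']),R.from_euler('xyz',o['tool_rot'],degrees=True),o
E
python3 - <<'E'
from h import *
t=cal('top');s=cal('scene')
f=lambda x,y:(190+x/2,70+y/2); g=lambda x,y:(200+x/2.5,165+y/2.5)
print('bar top',onz(t,[f(248,105),f(300,108.5),f(440,115.5),f(600,127)],.24).round(4))
print('bar scene',onz(s,[g(474,82),g(400,188),g(330,282),g(200,455)],.24).round(4))
print('clamp top face corners top',onz(t,[f(492,95),f(492,143),f(547,95),f(547,143)],.254).round(4))
print('clip tabtop top',onz(t,[f(135,257),f(130,281),f(135,267)],.0825).round(4), 'scene',onz(s,[g(389,60)],.0825).round(4), 'feet',onz(s,[g(385,110)],.008).round(4))
P,r,o=pose();print(P,r.as_matrix().round(3)); w=cal('wrist');print(np.round(np.linalg.inv(np.block([[r.as_matrix(),P[:,None]],[np.zeros((1,3)),1]]))@w[2],3), w[0])
E
```

```text
bar top [[ 0.6221  0.1596  0.24  ]
 [ 0.6212  0.1039  0.24  ]
 [ 0.6218 -0.0461  0.24  ]
 [ 0.6194 -0.2197  0.24  ]]
bar scene [[ 0.6241  0.1544  0.24  ]
 [ 0.6251  0.0165  0.24  ]
 [ 0.6234 -0.0883  0.24  ]
 [ 0.621  -0.2482  0.24  ]]
clamp top face corners top [[ 0.6425 -0.0982  0.254 ]
 [ 0.5888 -0.0975  0.254 ]
 [ 0.6463 -0.1573  0.254 ]
 [ 0.5923 -0.1557  0.254 ]]
clip tabtop top [[0.48   0.2932 0.0825]
 [0.4497 0.2968 0.0825]
 [0.4674 0.2921 0.0825]] scene [[0.4798 0.297  0.0825]] feet [[0.4812 0.296  0.008 ]]
[0.17455691 0.62615653 0.22259683] [[-0.963  0.268  0.   ]
 [ 0.268  0.963  0.   ]
 [-0.     0.    -1.   ]]
[[-0.    -0.953 -0.302  0.083]
 [ 1.    -0.     0.     0.001]
 [-0.    -0.302  0.953 -0.162]
 [ 0.     0.     0.     1.   ]] [[308.55303757   0.         326.33042094]
 [  0.         308.55303757 199.56176209]
 [  0.           0.           1.        ]]
```

send_rows(plan=[[87,-32,-20,3,0,0,0],[87,-32,-20,3,0,0,0],[87,-32,-20,3,0,0,0],[87,-32,-20,3,0,0,0],[87,-32,-20,3,0,0,0],[87,-32,-20,3,0,0,0],[87,-32,-20,3,0,0,0],[87,-32,-20,3,0,0,0],[87,-32,-20,3,0,0,0],[87,-32,-20,3,0,0,0],[87,-32,-20,3,0,0,0],[87,-30,-17,3,0,0,0]])

```text
time_s: 2.3
tool_pos: [0.4801, 0.2936, 0.1868]
tool_rot: [180.0, 0.0, 164.4]
force: [0.0, 0.7, 0.3]
grip_width: 0.0869
```

```bash
python3 - <<'E'
from h import *
P,r,o=pose();w=cal('wrist');im=env.read_camera('wrist');cv2.imwrite('pics/w1.png',im[:,:,::-1])
print(P,o['tool_rot'],o['time_s'],o['joint_velocities'].round(1))
for q in ['clip','clip_tab','hexkey']:
    print(q,[(np.round(x['rect']).astype(int).tolist(),round(x['confidence'],2)) for x in env.regions_of('wrist',q)])
np.save('w1.npy',np.r_[w[2].ravel()])
print(proj(w,[[.479,.296,.0825],[.479,.296,.008]]).round(1))
E
```

```text
[0.48009104 0.29361446 0.18681352] [1.79972922e+02 3.41070257e-02 1.64382771e+02] 2.3 [22.  10.  14.7 -7.1 -4.7 -2.5 38. ]
clip [([181, 0, 245, 45], 0.91), ([310, 156, 344, 205], 0.81), ([104, 98, 172, 137], 0.55), ([65, 180, 104, 219], 0.52)]
clip_tab [([186, 0, 248, 48], 0.77), ([314, 158, 345, 206], 0.76), ([102, 96, 173, 140], 0.64)]
hexkey [([413, 96, 447, 173], 0.77)]
[[327.8 196.5]
 [327.4 177.2]]
```

View pics/w1.png

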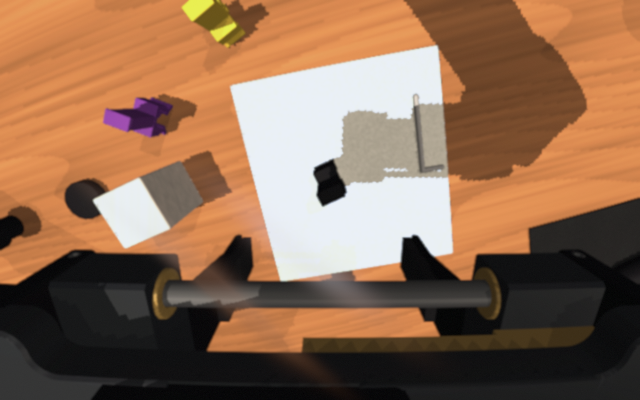

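```bash
python3 - <<'E'
from h import *
P,r,o=pose();w=cal('wrist');im=env.read_camera('wrist')
print(P,o['time_s'],o['joint_velocities'].round(1))
for x in env.regions_of('wrist','clip')[:4]: print(x['rect'],x['confidence'])
np.savez('w2.npz',im=im,E=w[2])
print(proj(w,[[.479,.296,.0825],[.479,.296,.008]]).round(1))
c=im[140:225,290:365,::-1]
cv2.imwrite('pics/w2c.png',cv2.resize(c,None,fx=7,fy=7,interpolation=cv2.INTER_CUBIC))
E
```

```text
[0.4792821  0.29466729 0.18655583] 2.5 [-1.6 -0.2 -2.2  0.  -0.6  0.  -0.1]
[103.2, 100.6, 172.8, 137.2] 0.94
[179.5, 0.9, 247.1, 50.6] 0.89
[311.2, 158.4, 345.4, 205.4] 0.74
[[326.9 197.7]
 [326.8 178.2]]
```

View pics/w2c.png

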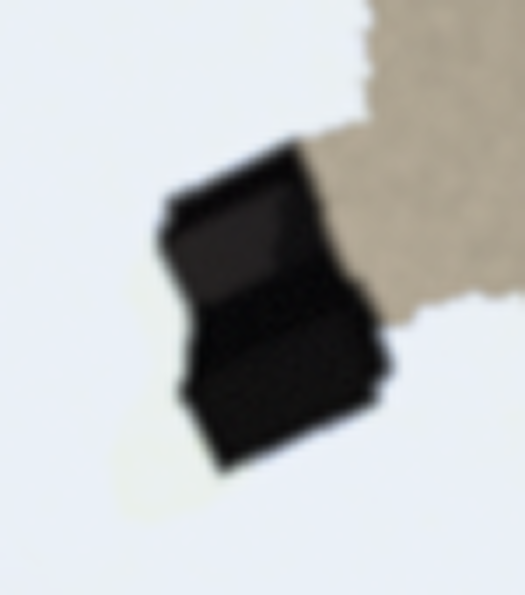

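The clip shows as a black silhouette at (311–345, 158–205), its long bore direction running a bit clockwise from image right. I'll fit its pose to the silhouette.

```bash
cat > fit.py <<'E'
from h import *
from scipy.optimize import differential_evolution
d=np.load('w2.npz');im=d['im'];w=list(cal('wrist'));w[2]=d['E']
m=(im.max(2)<95).astype(np.uint8);m[:140]=0;m[225:]=0;m[:,:290]=0;m[:,365:]=0
S=6
def box(x,z0,z1):
    return np.array([[a*x/2,b*.012,z] for a in(-1,1) for b in(-1,1) for z in(z0,z1)])
B=[box(.012,.034,.0745),box(.014,.070,.0755),box(.034,.0145,.0355),box(.035,.0,.008),box(.034,.008,.0145)]
def ren(p):
    c,s=np.cos(p[2]),np.sin(p[2]);M=np.zeros((85*S//1,75*S),np.uint8)
    for b in B:
        q=b@np.array([[c,s,0],[-s,c,0],[0,0,1]])+[p[0],p[1],.008]
        uv=(proj(w,q)-[290,140]+.5)*S
        cv2.fillConvexPoly(M,cv2.convexHull(uv.astype(np.float32)).astype(np.int32),1)
    return M
mm=cv2.resize(m[140:225,290:365],None,fx=S,fy=S,interpolation=cv2.INTER_NEAREST)
f=lambda p:1-(ren(p)&mm).sum()/(ren(p)|mm).sum()
r=differential_evolution(f,[(.455,.505),(.27,.32),(-np.pi/2,np.pi/2)],popsize=25,maxiter=60,seed=1)
print(r.x[:2],np.degrees(r.x[2]),r.fun)
M=ren(r.x);o=np.dstack([mm*255,M*255,mm*0]);cv2.imwrite('pics/fit.png',o)
E
python3 fit.py
```

```text
[0.47755227 0.29912391] 3.4930572284087535 0.14484216885666823
```

View pics/fit.png

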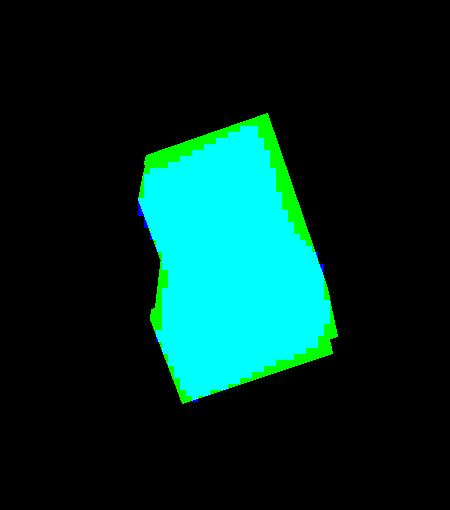

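```bash
sed -i 's/m=(im.max(2)<95).astype(np.uint8)/m=im.max(2).copy()/; s/m\[:140\]=0.*$//; s/^mm=.*/mm=(cv2.resize(m[140:225,290:365],None,fx=S,fy=S,interpolation=cv2.INTER_LINEAR)<110).astype(np.uint8)/' fit.py; sed -i 's/,B=\[/B=[/; s/box(.014,.070,.0755)/box(.014,.070,.0745)/' fit.py; grep -n '^m' fit.py; python3 fit.py
```

```text
4:m=im.max(2).copy();
16:mm=(cv2.resize(m[140:225,290:365],None,fx=S,fy=S,interpolation=cv2.INTER_LINEAR)<110).astype(np.uint8)
[0.47769549 0.29912565] 5.106868005139142 0.11997473152242577
```

send_rows(plan=[[60,0,0,0,0,0,0.1],[60,0,0,0,0,0,0.1],[60,0,0,0,0,0,0.1],[60,0,0,0,0,0,0.1],[60,0,0,0,0,0,0.1],[60,0,0,0,0,0,0.1],[60,0,0,0,0,0,0.1],[60,0,0,0,0,0,0.1],[60,0,0,0,0,0,0.1],[60,0,0,0,0,0,0.1],[60,0,0,0,0,0,0.1],[60,0,0,0,0,0,0.094]])

```text
time_s: 3.8
tool_pos: [0.4777, 0.2971, 0.1867]
tool_rot: [-180.0, -0.0, 96.0]
force: [-0.1, -0.4, 0.2]
grip_width: 0.06
```

send_rows(plan=[[60,0,0,10,0,0,0],[60,0,0,10,0,0,0],[60,0,0,0,0,0,0],[60,0,0,0,0,0,0]])

```text
time_s: 4.2
tool_pos: [0.4783, 0.2953, 0.1658]
tool_rot: [-179.9, 0.0, 96.1]
force: [-0.4, 0.0, 0.2]
grip_width: 0.0601
```

```bash
python3 - <<'E'
from h import *
P,r,o=pose();w=cal('wrist');im=env.read_camera('wrist')
print(P,o['tool_rot'],o['time_s'],o['qpos'].round(0),o['force'])
for x in env.regions_of('wrist','clip')[:4]: print(x['rect'],x['confidence'])
p=proj(w,[[.478,.298,.0825],[.478,.298,.008]]).round(1);print(p)
np.savez('w3.npz',im=im,E=w[2])
a,b=(p.mean(0)-[50,60]).astype(int);print(a,b)
E
```

```text
[0.47832436 0.29528147 0.16584548] [-1.79933592e+02  3.75066547e-02  9.60955789e+01] 4.2 [-50.  10.  18. 101.  -3.  70. -26.] [-0.42924551  0.00383504  0.15201547]
[113.7, 203.6, 181.6, 255.1] 0.66
[[325.8 203.5]
 [325.9 181.6]]
275 132
```

```bash
sed -e 's/w2.npz/w3.npz/; s/\[290,140\]/[285,140]/; s/290:365/285:370/; s/140:225/140:240/; s/85\*S\/\/1,75\*S/100*S,85*S/' fit.py > fit3.py; python3 fit3.py; python3 - <<'E'
import numpy as np,cv2
a=cv2.imread('pics/fit.png');i=np.load('w3.npz')['im'][140:240,285:370,::-1]
cv2.imwrite('pics/fit3.png',np.hstack([a,cv2.resize(i,a.shape[1::-1])])[:, :])
E
```

```text
[0.47826732 0.29950489] 8.921600459365019 0.17863440141059161
```

View pics/fit3.png

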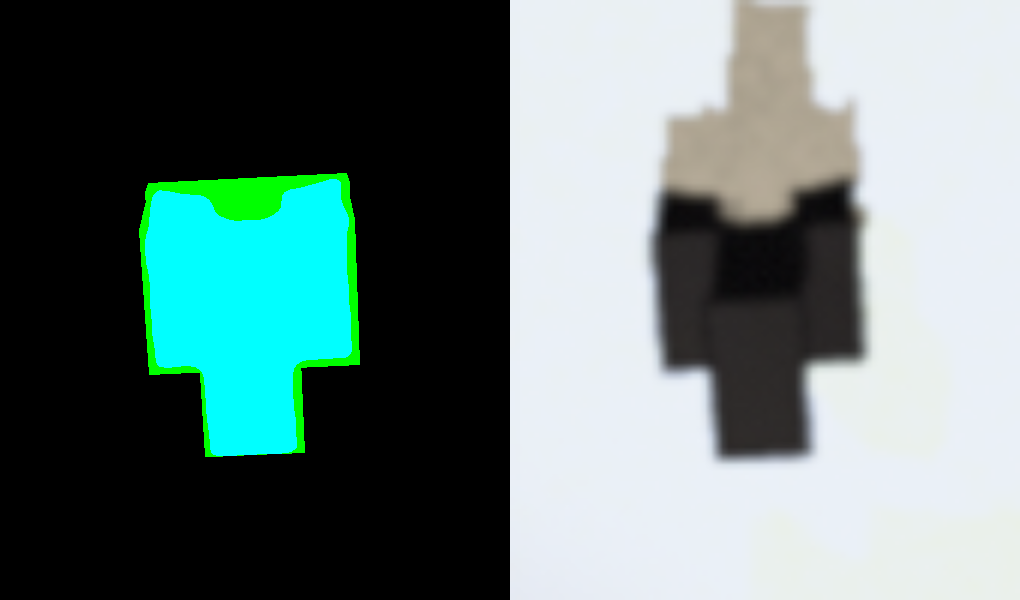

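The clip stands at (0.478, 0.299) with a yaw of about 9°, and the tool is almost centred over it.

send_rows(plan=[[60,3.5,0,5,0,0,-0.05],[60,0,0,12,0,0,0],[60,0,0,15,0,0,0],[60,0,0,18,0,0,0],[60,0,0,18,0,0,0],[60,0,0,15,0,0,0],[60,0,0,12,0,0,0],[60,0,0,9,0,0,0],[60,0,0,6,0,0,0],[60,0,0,0,0,0,0],[60,0,0,0,0,0,0]])

```text
time_s: 5.4
tool_pos: [0.4789, 0.299, 0.057]
tool_rot: [180.0, -0.0, 98.9]
force: [-0.3, 0.1, 0.2]
grip_width: 0.0602
```

send_rows(plan=[[60,0,0,5,0,0,0],[60,0,0,4,0,0,0],[40,0,0,0,0,0,0],[20,0,0,0,0,0,0],[5,0,0,0,0,0,0],[5,0,0,0,0,0,0],[5,0,0,0,0,0,0],[5,0,0,0,0,0,0],[5,0,0,0,0,0,0],[5,0,0,0,0,0,0],[5,0,0,0,0,0,0]], grip_force=40)

```text
time_s: 6.5
tool_pos: [0.4785, 0.2988, 0.0476]
tool_rot: [180.0, -0.0, 98.9]
force: [0.3, -0.3, 0.0]
grip_width: 0.0114
```

send_rows(plan=[[5,0,0,-5,0,0,0],[5,0,0,-12,0,0,0],[5,0,0,-25,0,0,0],[5,0,0,-30,0,0,0],[5,0,0,-35,0,0,0],[5,0,0,-35,0,0,0],[5,0,0,-35,0,0,0.04],[5,0,0,-35,0,0,0.04],[5,0,0,-30,0,0,0.04],[5,0,0,-20,0,0,0.044],[5,0,0,-10,0,0,0],[5,0,0,0,0,0,0]])

```text
time_s: 7.7
tool_pos: [0.479, 0.299, 0.3214]
tool_rot: [179.9, -0.1, 89.5]
force: [0.1, 0.0, -0.6]
grip_width: 0.012
```

send_rows(plan=[[5,-8,5,0,0,0,0],[5,-16,10,0,0,0,0],[5,-25,15,0,0,0,0],[5,-28,17,0,0,0,0],[5,-30,18,0,0,0,0],[5,-30,18,0,0,0,0],[5,-30,18,0,0,0,0],[5,-28,17,0,0,0,0],[5,-22,14,0,0,0,0],[5,-14,9,0,0,0,0],[5,-8,4,0,0,0,0],[5,0,0,0,0,0,0]])

```text
time_s: 8.9
tool_pos: [0.6211, 0.0564, 0.3182]
tool_rot: [-179.9, 0.1, 89.3]
force: [0.4, -0.2, -0.2]
grip_width: 0.0115
```

send_rows(plan=[[5,0,0,0,0,0,0],[5,0,0,0,0,0,0]])

```text
time_s: 9.1
tool_pos: [0.6209, 0.06, 0.3193]
tool_rot: [-180.0, -0.0, 89.6]
force: [-0.8, 0.0, -0.9]
grip_width: 0.0116
```

```bash
python3 - <<'E'
from h import *
P,r,o=pose();w=cal('wrist');im=env.read_camera('wrist')
print(P,o['tool_rot'],o['time_s'],o['qpos'].round(0),o['force'])
np.savez('w4.npz',im=im,E=w[2]);cv2.imwrite('pics/w4.png',im[:,:,::-1])
print('bar pred',proj(w,[[.6225,y,.24] for y in (.03,.05,.08,.1,.12,.15,.16)]).round(1).tolist())
print('tab pred',proj(w,[P+r.apply([0,0,-.0187-.015])]).round(1))
s=env.read_camera('scene');cv2.imwrite('pics/s4.png',cv2.resize(s[140:300,230:430,::-1],None,fx=3,fy=3,interpolation=cv2.INTER_CUBIC))
E
```

```text
[0.62087367 0.06000951 0.31931582] [-1.79963218e+02 -4.45904190e-02  8.96131687e+01] 9.1 [-32.  15.  30.  79.  -7.  88.  -3.] [-0.7839762   0.0208715  -0.90892359]
bar pred [[328.0, 241.4], [327.9, 219.6], [327.7, 185.0], [327.5, 160.4], [327.4, 134.8], [327.2, 94.1], [327.1, 80.0]]
tab pred [[325.6 285.4]]
```

View pics/w4.png

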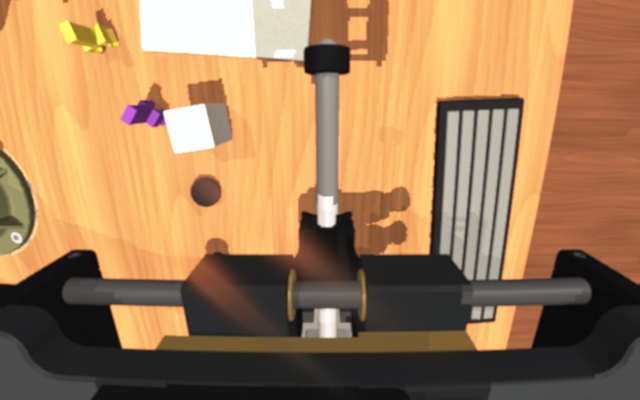

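```bash
python3 - <<'E'
from h import *
d=np.load('w4.npz');im=d['im'].astype(float);w=list(cal('wrist'));w[2]=d['E']
pts=[]
for v in range(85,188,6):
    row=im[v,290:365]; sat=row.max(1)-row.min(1)
    idx=np.where(sat<45)[0]; idx=idx[(idx>15)&(idx<60)]
    c=290+(idx.min()+idx.max())/2; pts.append((c,v)); print(v,c,idx.max()-idx.min()+1,end='; ')
X=onz(w,pts,.24);print();print(np.c_[X[:,:2]].round(4)[::4]); p=np.polyfit(X[:,1],X[:,0],1);print('tilt deg',np.degrees(p[0]),'x at .06',np.polyval(p,.06),'at -.085',np.polyval(p,-.085))
print('bar_end',onz(w,[(327,73)],.249))
E
```

```text
85 326.5 22; 91 326.5 22; 97 326.5 22; 103 326.5 22; 109 326.5 22; 115 326.5 22; 121 326.5 22; 127 327.0 21; 133 327.0 21; 139 327.0 21; 145 327.0 21; 151 327.0 21; 157 327.0 21; 163 326.5 20; 169 326.5 20; 175 326.5 20; 181 326.5 20; 187 327.0 21; 
[[0.622  0.1565]
 [0.6219 0.1392]
 [0.6222 0.1214]
 [0.6221 0.1027]
 [0.6216 0.0833]]
tilt deg 0.23669017671651116 x at .06 0.621705243767036 at -.085 0.6211062454478656
bar_end [[0.62244477 0.16406106 0.249     ]]
```

View pics/s4.png

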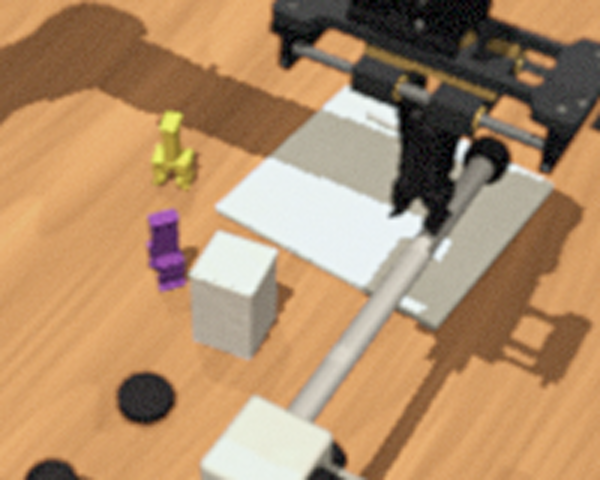

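The clip hangs above the bar, tab up. The bar runs at x≈0.6217 and its end is at y≈0.164. I'll shift by 1 mm and lower it to just before contact.

send_rows(plan=[[5,0,1,3,0,0,0],[5,0,0,5,0,0,0],[5,0,0,5,0,0,0],[5,0,0,5,0,0,0],[5,0,0,5,0,0,0],[5,0,0,5,0,0,0],[5,0,0,4,0,0,0],[5,0,0,3,0,0,0],[5,0,0,2,0,0,0],[5,0,0,0,0,0,0],[5,0,0,0,0,0,0]])

```text
time_s: 10.3
tool_pos: [0.6224, 0.0585, 0.2827]
tool_rot: [180.0, -0.0, 89.5]
force: [-0.4, 0.1, -1.1]
grip_width: 0.0116
```

send_rows(plan=[[5,0,0,1,0,0,0],[5,0,0,1,0,0,0],[5,0,0,1,0,0,0],[5,0,0,1,0,0,0],[5,0,0,1,0,0,0],[5,0,0,1,0,0,0],[5,0,0,0,0,0,0]])

```text
time_s: 11.0
tool_pos: [0.6221, 0.0585, 0.2781]
tool_rot: [180.0, -0.0, 89.5]
force: [-2.6, 0.5, 6.2]
grip_width: 0.0115
```

send_rows(plan=[[5,0,-0.4,0.5,0,0,0],[5,0,-0.3,0.5,0,0,0],[5,0,0,0.7,0,0,0],[5,0,0,0.7,0,0,0],[5,0,0,0,0,0,0]])

```text
time_s: 11.5
tool_pos: [0.6223, 0.0585, 0.2769]
tool_rot: [179.8, -0.1, 89.5]
force: [-2.1, 0.2, 9.5]
grip_width: 0.012
```

send_rows(plan=[[5,0,-0.3,0.7,0,0,0],[5,0,0,0.7,0,0,0],[5,0,0,0.7,0,0,0],[5,0,0,0,0,0,0]])

```text
time_s: 11.9
tool_pos: [0.622, 0.0585, 0.274]
tool_rot: [179.8, -0.1, 89.5]
force: [-1.4, -0.4, 7.8]
grip_width: 0.0115
```

send_rows(plan=[[5,0,0,0.8,0,0,0],[5,0,0,0.8,0,0,0],[5,0,0,0.8,0,0,0],[5,0,0,0.8,0,0,0],[5,0,0,0,0,0,0]])

```text
time_s: 12.4
tool_pos: [0.6212, 0.0585, 0.2677]
tool_rot: [-179.9, 0.0, 89.5]
force: [1.6, 0.3, -2.5]
grip_width: 0.012
```

send_rows(plan=[[5,0,0.3,0.8,0,0,0],[5,0,0,0.8,0,0,0],[5,0,0,0.8,0,0,0],[5,0,0,0.8,0,0,0],[5,0,0,0,0,0,0]])

```text
time_s: 12.9
tool_pos: [0.6213, 0.0585, 0.2649]
tool_rot: [-179.9, 0.0, 89.5]
force: [1.1, -0.2, -5.7]
grip_width: 0.012
```

send_rows(plan=[[5,0,0.2,0.7,0,0,0],[5,0,0,0.7,0,0,0],[5,0,0,0.7,0,0,0],[5,0,0,0,0,0,0]])

```text
time_s: 13.3
tool_pos: [0.6217, 0.0585, 0.2635]
tool_rot: [-180.0, -0.0, 89.5]
force: [-0.9, -0.1, -3.8]
grip_width: 0.0118
```

send_rows(plan=[[5,0,0,0.7,0,0,0],[5,0,0,0.7,0,0,0],[5,0,0,0.3,0,0,0],[5,0,0,0,0,0,0]])

```text
time_s: 13.7
tool_pos: [0.6216, 0.0585, 0.2629]
tool_rot: [180.0, -0.0, 89.5]
force: [-5.5, 0.3, 5.3]
grip_width: 0.0119
```

send_rows(plan=[[5,0,-0.4,-0.5,0,0,0],[5,0,0,0,0,0,0],[5,0,0,0,0,0,0]])

```text
time_s: 14.0
tool_pos: [0.6216, 0.0585, 0.2629]
tool_rot: [180.0, -0.0, 89.5]
force: [-4.0, 0.1, 5.5]
grip_width: 0.012
```

send_rows(plan=[[5,0,-0.6,-0.8,0,0,0],[5,0,0,0,0,0,0],[5,0,0,0,0,0,0]])

```text
time_s: 14.3
tool_pos: [0.6214, 0.0585, 0.2629]
tool_rot: [179.9, 0.0, 89.5]
force: [-1.1, -0.2, 0.2]
grip_width: 0.0122
```

send_rows(plan=[[5,-2,0,0,0,0,0],[5,-3,0,0,0,0,0],[5,-4,0,0,0,0,0],[5,-5,0,0,0,0,0],[5,-5,0,0,0,0,0],[5,-5,0,0,0,0,0]])

```text
time_s: 14.9
tool_pos: [0.6211, 0.0338, 0.2631]
tool_rot: [179.9, 0.0, 89.5]
force: [2.6, 3.6, -2.7]
grip_width: 0.0114
```

send_rows(plan=[[5,-6,0,0,0,0,0],[5,-7,0,0,0,0,0],[5,-7,0,0,0,0,0],[5,-7,0,0,0,0,0],[5,-7,0,0,0,0,0],[5,-7,0,0,0,0,0],[5,-7,0,0,0,0,0],[5,-6,0,0,0,0,0],[5,-5,0,0,0,0,0],[5,-3,0,0,0,0,0],[5,0,0,0,0,0,0],[5,0,0,0,0,0,0]])

```text
time_s: 16.1
tool_pos: [0.6204, -0.0288, 0.2634]
tool_rot: [179.9, 0.1, 89.4]
force: [4.3, 0.4, -1.8]
grip_width: 0.0122
```

send_rows(plan=[[5,-3,0.5,0.3,0,0,0],[5,-5,0.2,0,0,0,0],[5,-6,0.1,0,0,0,0],[5,-6,0.1,0,0,0,0],[5,-6,0.1,0,0,0,0],[5,-5,0,0,0,0,0],[5,-4,0,0,0,0,0],[5,-3,0,0,0,0,0],[5,-2,0,0,0,0,0],[5,0,0,0,0,0,0]])

```text
time_s: 17.1
tool_pos: [0.6206, -0.0681, 0.2629]
tool_rot: [-180.0, 0.0, 89.5]
force: [2.9, 1.9, 0.8]
grip_width: 0.0117
```

```bash
python3 - <<'E'
from h import *
P,r,o=pose();print(P,o['force'])
s=env.read_camera('scene');cv2.imwrite('pics/s5.png',cv2.resize(s[210:340,260:400,::-1],None,fx=4.5,fy=4.5,interpolation=cv2.INTER_CUBIC))
E
```

```text
[ 0.62062763 -0.06807165  0.26294081] [2.9258754  1.91802195 0.78901585]
```

View pics/s5.png

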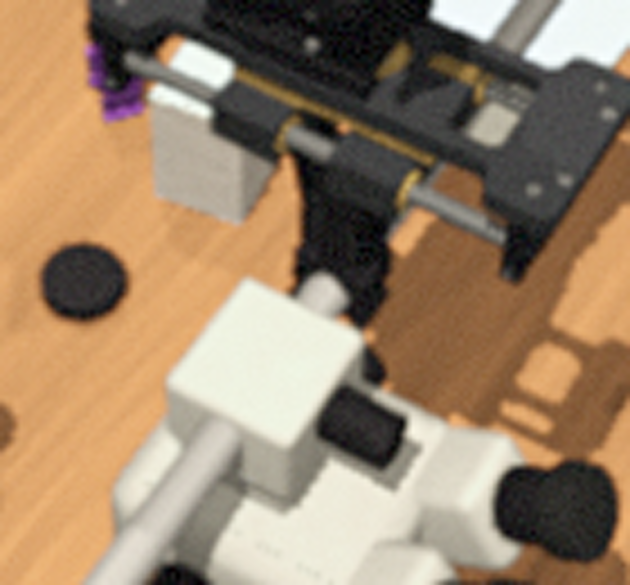

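The clip sits on the bar about 15 mm short of the clamp, clear of the microscope. I'll approach slowly.

send_rows(plan=[[5,-1.5,0.4,0,0,0,0],[5,-1.5,0,0,0,0,0],[5,-1.5,0,0,0,0,0],[5,-1.5,0,0,0,0,0],[5,-1.5,0,0,0,0,0],[5,-1.5,0,0,0,0,0],[5,-1.5,0,0,0,0,0],[5,-1,0,0,0,0,0],[5,0,0,0,0,0,0]])

```text
time_s: 18.05
tool_pos: [0.6207, -0.0794, 0.2629]
tool_rot: [-180.0, 0.0, 89.5]
force: [-1.7, 4.2, 3.3]
grip_width: 0.012
```

send_rows(plan=[[5,-0.8,0,-0.3,0,0,0],[5,-0.8,0,0,0,0,0],[5,-0.8,0,0,0,0,0],[5,-0.6,0,0,0,0,0],[5,0,0,0,0,0,0]])

```text
time_s: 18.55
tool_pos: [0.6208, -0.0823, 0.2629]
tool_rot: [-180.0, 0.0, 89.5]
force: [-2.4, 3.4, 1.3]
grip_width: 0.0117
```

send_rows(plan=[[5,-0.7,-0.3,0,0,0,0],[5,-0.7,0,0,0,0,0],[5,-0.6,0,0,0,0,0],[5,0,0,0,0,0,0]])

```text
time_s: 18.95
tool_pos: [0.6207, -0.0843, 0.263]
tool_rot: [-180.0, 0.0, 89.5]
force: [-0.9, 3.6, -0.5]
grip_width: 0.0116
```

send_rows(plan=[[5,-0.6,0,0,0,0,0],[5,-0.6,0,0,0,0,0],[5,-0.4,0,0,0,0,0],[5,0,0,0,0,0,0]])

```text
time_s: 19.35
tool_pos: [0.6207, -0.0849, 0.263]
tool_rot: [-180.0, -0.1, 89.5]
force: [-1.2, 4.7, -0.7]
grip_width: 0.0118
```

send_rows(plan=[[5,-0.5,0,0,0,0,0],[5,-0.5,0,0,0,0,0],[5,0,0,0,0,0,0]])

```text
time_s: 19.65
tool_pos: [0.6207, -0.085, 0.263]
tool_rot: [-180.0, -0.1, 89.6]
force: [-0.8, 6.4, -1.2]
grip_width: 0.0118
```

send_rows(plan=[[5,-0.6,0,0,0,0,0],[5,-0.6,0,0,0,0,0],[5,0,0,0,0,0,0]])

```text
time_s: 19.95
tool_pos: [0.6207, -0.085, 0.263]
tool_rot: [-180.0, -0.2, 89.6]
force: [-1.3, 7.7, -0.1]
grip_width: 0.0116
```

send_rows(plan=[[5,-0.7,0,0,0,0,0],[5,-0.7,0,0,0,0,0],[5,0,0,0,0,0,0],[5,0,0,0,0,0,0],[5,0,0,0,0,0,0]])

```text
time_s: 20.45
tool_pos: [0.6207, -0.0851, 0.263]
tool_rot: [-179.9, -0.3, 89.7]
force: [-2.3, 9.8, 0.9]
grip_width: 0.0119
```

send_rows(plan=[[5,1,0.5,0,0,0,0],[5,1,0,0,0,0,0],[5,1,0,0,0,0,0],[5,0,0,0,0,0,0],[5,0,0,0,0,0,0]])

```text
time_s: 20.95
tool_pos: [0.6207, -0.0849, 0.263]
tool_rot: [-179.9, -0.1, 89.6]
force: [-1.6, 5.8, -0.6]
grip_width: 0.0117
```

send_rows(plan=[[5,1,0,0,0,0,0],[14,0,0,0,0,0,0],[20,0,0,0,0,0,0],[30,0,0,0,0,0,0],[36,0,0,0,0,0,0],[36,0,0,0,0,0,0],[36,0,0,0,0,0,0]])

```text
time_s: 21.65
tool_pos: [0.6212, -0.0855, 0.2632]
tool_rot: [180.0, 0.0, 89.5]
force: [-0.0, 0.1, 0.6]
grip_width: 0.0345
```

send_rows(plan=[[36,0,0,-4,0,0,0],[36,0,0,-8,0,0,0],[36,0,0,-12,0,0,0],[36,0,0,-15,0,0,0],[36,0,0,-15,0,0,0],[36,0,0,-15,0,0,0],[36,10,0,-10,0,0,0],[36,25,0,-5,0,0,0],[36,30,-10,0,0,0,0],[36,30,-10,0,0,0,0],[36,20,-5,0,0,0,0],[36,0,0,0,0,0,0]])

```text
time_s: 22.85
tool_pos: [0.5967, 0.0356, 0.3475]
tool_rot: [-180.0, -0.2, 89.9]
force: [0.7, 0.9, -0.2]
grip_width: 0.036
```

```bash
python3 - <<'E'
from h import *
P,r,o=pose();w=cal('wrist');print(P,o['force'],o['time_s'])
a=env.read_camera('wrist');s=env.read_camera('scene');t=env.read_camera('top')
print(proj(w,[[.621,-.085,.278]]))
z=lambda i,f:cv2.resize(i[:,:,::-1],None,fx=f,fy=f,interpolation=cv2.INTER_CUBIC)
A=z(s[210:340,265:395],3);B=z(t[80:210,370:500],3)
cv2.imwrite('pics/fin.png',np.hstack([A,B]))
for c in ['top']:
  for q in ['carton','eyepiece','cap','hexkey']: print(q,[(np.round(x['rect']).astype(int).tolist(),round(x['confidence'],2)) for x in env.regions_of(c,q)][:1])
E
```

```text
[0.59665146 0.03558537 0.34754707] [ 0.72046379  0.93336467 -0.15076506] 22.85
[[352.39048329 335.07870376]]
carton [([316, 208, 340, 232], 0.58)]
eyepiece []
cap []
hexkey [([203, 155, 299, 254], 0.43)]
```

View pics/fin.png

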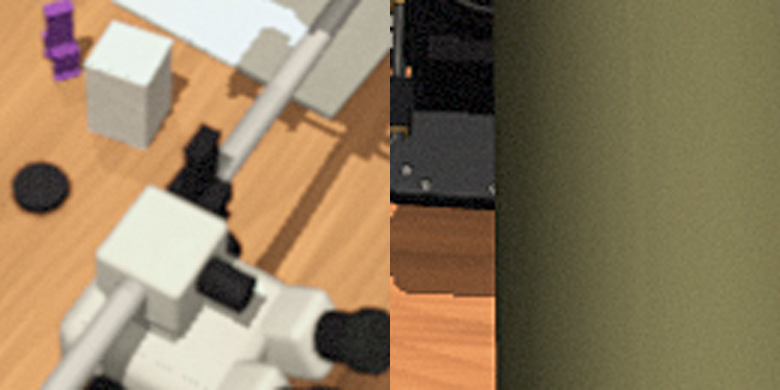

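The clip is on the bar, tab up, with no visible gap to the clamp. I'll check the numbers once against the first scene picture, then hand in.

```bash
python3 - <<'E'
from h import *
a=cv2.imread('pics/scene0.png')[:,:,::-1].astype(int);s=env.read_camera('scene').astype(int);c=cal('scene')
for n,b in dict(carton=(294,218,324,261),cap=(267,264,286,284),eyep=(237,292,258,318)).items():
    d=np.abs(a-s)[b[1]:b[3],b[0]:b[2]].max(2);print(n,'median/90% diff',np.median(d),np.percentile(d,90))
print('expected tab top/bore end',proj(c,[[.621,-.085,.298],[.621,-.097,.278]]).round(1).tolist(),'seen tab top ~',(265+203/3,210+130/3))
print([ (np.round(x['rect']).tolist(),round(x['confidence'],2)) for x in env.regions_of('scene','clip')])
o=env.get_obs();print(o['time_s'],o['force'].round(1),o['joint_velocities'].round(1))
env.sign_off()
E
```

```text
carton median/90% diff 14.0 18.0
cap median/90% diff 12.0 22.0
eyep median/90% diff 12.0 25.0
expected tab top/bore end [[332.9, 255.6], [329.0, 267.6]] seen tab top ~ (332.6666666666667, 253.33333333333334)
[([322.0, 250.0, 342.0, 287.0], 0.71), ([278.0, 208.0, 292.0, 237.0], 0.55)]
23.3 [-1.   0.5 -0.2] [-0.2  0.  -0.3  0.1 -0.   0.  -0. ]
the job is handed in; nothing more can be done
```

The black clip is snapped on the bar, tab up and against the clamp, and I handed the job in at 23.3 s with the arm standing clear.

- **Pushing on:** I pushed it down slowly at about 150 mm from the clamp. The vertical force read up to about 9.5 N, then the clip pulled itself down onto the bar.
- **Sliding and pressing:** It slid along the bar with about 2–4 N of drag. It stopped at y = -0.085 m, where the clamp was expected, and I pressed until the force read just under 10 N, drag included. I eased off before opening the fingers.

**Last checks:**
- **Clip:** The final scene picture shows it upright with no visible gap to the clamp. Its tab is within about 2 pixels of where it should appear. Touching rests on the felt contact and this picture, since the camera cannot resolve a gap under a millimetre.
- **Carton, dust cap and eyepiece:** Their patches of the scene picture differ from the first only by a small, even amount, so they look unmoved.
- **Not fully checked:** The arm blocked the top camera, so the networks missed the cap and eyepiece there and gave a wrong, low-confidence box for the hex key. I did not recheck the hex key on its own; the gripper came down onto the foam only at the clip.

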